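# Lay out gate finials by height along the bar

## Robot

A 6-joint arm with a two-finger parallel gripper is mounted at the origin on the work surface. World frame = base frame: x ahead of the robot, y to its left, z up, the work surface at z = 0. Lengths are in m, angles in rad, forces in N, time in s.
With the tool pointing down it reaches from about 0.3 to 0.775 m from the base axis. Payload 14.6 kg.
Tool frame: the origin (TCP) lies between the finger pads; the fingertips stand 8 mm ahead of it and the grasp point (between the pads) lies 11 mm behind it; x points along the fingers, y is the direction in which the jaws open and shut, and the axes are right-handed (so a half turn about x gives the same grasp; the last joint's range is limited). The gripper opens to 94 mm and grips with 3 to 60 N. Pads are 16 mm wide; open, the fingers measure 119 mm over their backs; the gripper's body (75 mm by 177 mm) begins 78 mm behind the grasp point.
Start: joints at [-1.23, 0.3, 1.521, -0, 1.321, -0.067], TCP at [0.218, -0.505, 0.19] pointing down, gripper open.
Joint ranges: [-3.03, 3.03], [-0.79, 2.21], [0.23, 2.52], [-1.04, 4.18], [0, 3.07], [-2.55, 2.55]. Speed limits (rad/s): [2.22, 2.22, 2.57, 3.14, 3.14, 3.14].

## Interface

Orientations are given as [roll, pitch, yaw] about the fixed x, y, z axes, in that order (R = Rz(yaw) Ry(pitch) Rx(roll)).
In Python, from station import ctrl gives the robot as it stands.
- The arm moves only by the shell command python3 -m creep 'ROWS' [FORCE]. ROWS is a JSON object of lists of equal length, an entry for each row: "hand": the closure, from -1 (fully open) to 1 (shut); "slide": the shift along the tool's x, y, z in m, a list of three; "spin": the turn about the tool's x in degrees. A call has 1 to 12 rows; each row is the pose to reach, as a shift and turn from the pose commanded when the call began, along the tool's axes at that moment; what a row does not reach only later rows make up. A row lasts 1/12 s, in which the tool goes at most 41.7 mm and 7.16 degrees, less where a joint would pass 70% of its speed; a pose out of reach is approached as far as the arm can. A call with a gripper value outside its range is refused whole. The fingers move at their own pace and stop on an object; FORCE is the grip in N (left out, the last holds). Time passes only in rows, so rows that repeat a pose let the fingers close. It gives the time, the measured TCP pose, the force and the opening at its end, in the units of the state.
- ctrl.get_obs(): the state, without advancing time (a new reading comes with each control period).
- ctrl.camera(name): name is "side" or "top"; returns the picture (480x640x3 uint8, red, green, blue); there is no depth.
- ctrl.calibration(name): a dict with "K" (3x3 intrinsics, pixels), "R" (3x3) and "t" (3): a world point X has camera coordinates R X + t. Camera axes: x right, y down, z forward; pixel columns grow to the right and rows downward; lengths in m; the calibration is good to about 2 mm. A picture is of the moment at which its call begins. calibration takes no time and is no camera call.
- ctrl.hand_in(): hands the job in, once; it reports no verdict.
The state is a dict: "time_s": time; "qpos": joint angles; "joint_vel": joint speeds; "tau": joint torques, N m; "ee_pos": TCP position; "eef_rot": TCP orientation; "force": force on the tool from outside, world axes, zero at the start; "moment": the same for the moment, N m; "grip_width": finger opening in m.
Only numpy, scipy, OpenCV 4.12 (cv2) and the standard library are available. Lean on these libraries where they do the work, as an engineer would, in place of code of your own. Each camera call takes 0.05 s, during which the arm holds its last target.

## Task

Stand the four steel finials on the four round marks of the gate bar, one centred on each mark, in order of height: the tallest on the mark next to the square post, then each next shorter one, with the shortest farthest from the post. Set each one down gently, upright, without dropping it or knocking any over.

Things in the scene. Friction and masses are not known exactly. Their poses are not given: they have to be found in the camera images.
- finialA_center (a point): the shortest of four loose steel gate finials: a plain upright cylinder 28 mm in diameter whose side is straight up to 70 % of the height, with a cone on top, 44 mm tall in all, standing on the bench (z = 0). This point is on its axis half-way up, 22 mm over its flat foot. z is its axis; yaw has no meaning. 0.07 to 0.14 kg.
- finialB_center (a point): the second shortest of four loose steel gate finials: a plain upright cylinder 36 mm in diameter whose side is straight up to 70 % of the height, with a cone on top, 58 mm tall in all, standing on the bench (z = 0). This point is on its axis half-way up, 29 mm over its flat foot. z is its axis; yaw has no meaning. 0.13 to 0.25 kg.
- finialC_center (a point): the second tallest of four loose steel gate finials: a plain upright cylinder 44 mm in diameter whose side is straight up to 70 % of the height, with a cone on top, 72 mm tall in all, standing on the bench (z = 0). This point is on its axis half-way up, 36 mm over its flat foot. z is its axis; yaw has no meaning. 0.20 to 0.39 kg.
- finialD_center (a point): the tallest of four loose steel gate finials: a plain upright cylinder 52 mm in diameter whose side is straight up to 70 % of the height, with a cone on top, 86 mm tall in all, standing on the bench (z = 0). This point is on its axis half-way up, 43 mm over its flat foot. z is its axis; yaw has no meaning. 0.28 to 0.56 kg.
- mark1: one of four identical flat bright discs, 54 mm across with a dark centre dot, in a row along a fixed dark flat bar (60 mm wide, 640 long, 10 thick) clamped on the bench. Origin: its centre on the bar's top face, z = 10 mm. Marks are 75 to 105 mm apart, unevenly; the row lies within 0.2 rad of world y (the mark's y axis runs along it). The names' numbers say nothing about their order in the row.
- mark2: one of four identical flat bright discs, 54 mm across with a dark centre dot, in a row along a fixed dark flat bar (60 mm wide, 640 long, 10 thick) clamped on the bench. Origin: its centre on the bar's top face, z = 10 mm. Marks are 75 to 105 mm apart, unevenly; the row lies within 0.2 rad of world y (the mark's y axis runs along it). The names' numbers say nothing about their order in the row.
- mark3: one of four identical flat bright discs, 54 mm across with a dark centre dot, in a row along a fixed dark flat bar (60 mm wide, 640 long, 10 thick) clamped on the bench. Origin: its centre on the bar's top face, z = 10 mm. Marks are 75 to 105 mm apart, unevenly; the row lies within 0.2 rad of world y (the mark's y axis runs along it). The names' numbers say nothing about their order in the row.
- mark4: one of four identical flat bright discs, 54 mm across with a dark centre dot, in a row along a fixed dark flat bar (60 mm wide, 640 long, 10 thick) clamped on the bench. Origin: its centre on the bar's top face, z = 10 mm. Marks are 75 to 105 mm apart, unevenly; the row lies within 0.2 rad of world y (the mark's y axis runs along it). The names' numbers say nothing about their order in the row.
- post: fixed upright stub of square steel tube, 40 x 40 mm, 70 mm tall, open on top, standing on the bar at one end of the row, either end, 80 to 100 mm from the nearest mark; the other end has only a flat dark ring 54 mm across, 6 mm thick. Origin: centre of its foot on the bar's top face, 10 mm over the bench. Its y axis runs along the bar.
Mind the look-alikes: they are no part of the job. Leave any pink look-alike of the part that bears finialC_center alone.

How it is judged:
At the end, for the whole second after the job is handed in: All four finials stand upright (within 0.1 rad) and at rest on the bar, each with its axis within 14 mm of a mark's centre, tallest on the mark nearest the square post and then by falling height to the shortest on the farthest mark ((horizontal distance between finialD_center and mark1 below 0.014 m or horizontal distance between finialD_center and mark2 below 0.014 m or horizontal distance between finialD_center and mark3 below 0.014 m or horizontal distance between finialD_center and mark4 below 0.014 m) and horizontal distance between finialD_center and post between 0.05 and 0.13 m and z of finialD_center in the frame of post between 0.038 and 0.048 m and angle between each of finialD_center, finialC_center, finialB_center, finialA_center's own z axis and vertical below 0.1 rad and linear speed of each of finialD, finialC, finialB, finialA below 0.02 m/s and angular speed of each of finialD, finialC, finialB, finialA below 0.2 rad/s and (horizontal distance between finialC_center and mark1 below 0.014 m or horizontal distance between finialC_center and mark2 below 0.014 m or horizontal distance between finialC_center and mark3 below 0.014 m or horizontal distance between finialC_center and mark4 below 0.014 m) and horizontal distance between finialC_center and post between 0.14 and 0.22 m and z of finialC_center in the frame of post between 0.031 and 0.041 m and (horizontal distance between finialB_center and mark1 below 0.014 m or horizontal distance between finialB_center and mark2 below 0.014 m or horizontal distance between finialB_center and mark3 below 0.014 m or horizontal distance between finialB_center and mark4 below 0.014 m) and horizontal distance between finialB_center and post between 0.23 and 0.31 m and z of finialB_center in the frame of post between 0.024 and 0.034 m and (horizontal distance between finialA_center and mark1 below 0.014 m or horizontal distance between finialA_center and mark2 below 0.014 m or horizontal distance between finialA_center and mark3 below 0.014 m or horizontal distance between finialA_center and mark4 below 0.014 m) and horizontal distance between finialA_center and post between 0.32 and 0.4 m and z of finialA_center in the frame of post between 0.017 and 0.027 m); the robot touches nothing.
It fails at once if a finial is dropped or knocked about: it moves faster than 0.7 m/s (a fall of 25 mm) while the fingers do not touch it ((linear speed of finialD above 0.7 m/s and contact force between finialD and the fingers below 0.05 N) or (linear speed of finialC above 0.7 m/s and contact force between finialC and the fingers below 0.05 N) or (linear speed of finialB above 0.7 m/s and contact force between finialB and the fingers below 0.05 N) or (linear speed of finialA above 0.7 m/s and contact force between finialA and the fingers below 0.05 N)).
It fails at once if a finial is tipped over (leans more than 1 rad) (angle between any of finialD_center, finialC_center, finialB_center, finialA_center's own z axis and vertical above 1 rad).
It also fails if it takes over 112 s, if anything falls off the work surface, if the arm or the gripper's body presses on something with over 40 N, if the wrist force passes 120 N, or if a joint passes its speed limit or range.

## Working session

There is one attempt and no reset: what is moved stays moved. The work goes in short steps, Python scripts to look and compute and a shell command to move; the robot and the scene stay as the last step left them, time stands still between calls to the robot, and variables do not carry over. Pictures are saved under pics/ and viewed, and the job is handed in when it is done.

```bash
ls; mkdir -p pics; python3 - <<'E'
from station import ctrl
import cv2
o=ctrl.get_obs();print(o)
for n in("top","side"):
    cv2.imwrite(f"pics/{n}0.png",ctrl.camera(n)[:,:,::-1]);print(ctrl.calibration(n))
E
```

```text
pics
{'time_s': 0.0, 'qpos': array([-1.22959043e+00,  3.00488611e-01,  1.52163930e+00,  2.21611889e-05,
        1.32068865e+00, -6.65929290e-02]), 'joint_vel': array([ 2.78196007e-03,  2.58013564e-04,  1.78558178e-05, -2.39690993e-03,
        1.32794025e-03,  1.15882003e-03]), 'tau': array([-9.79356191e-04, -5.31814027e+01, -3.52740026e+01,  7.07681291e-02,
        2.44451640e-02, -1.17370096e-04]), 'ee_pos': array([ 0.21802895, -0.50460809,  0.18905211]), 'eef_rot': array([-1.65492554,  1.56957223,  1.89446044]), 'force': array([-0.22005188, -0.31904625,  0.05433468]), 'moment': array([0.01606883, 0.02370264, 0.04176518]), 'grip_width': 0.09414408808035216}
{'K': array([[557.41476196,   0.        , 318.96366415],
       [  0.        , 557.41476196, 234.19353075],
       [  0.        ,   0.        ,   1.        ]]), 'R': array([[-0.01776641, -0.99981183, -0.00778812],
       [-0.9954838 ,  0.01841494, -0.09312842],
       [ 0.09325431,  0.00609839, -0.99562365]]), 't': array([0.01970347, 0.55890716, 1.04872575])}
{'K': array([[612.37772096,   0.        , 328.9848928 ],
       [  0.        , 612.37772096, 230.69110036],
       [  0.        ,   0.        ,   1.        ]]), 'R': array([[-0.97090675, -0.23836745,  0.02282619],
       [-0.16315958,  0.58876323, -0.79166711],
       [ 0.17526845, -0.77235926, -0.61052612]]), 't': array([0.53482992, 0.12514709, 1.01809295])}
```

View pics/top0.png

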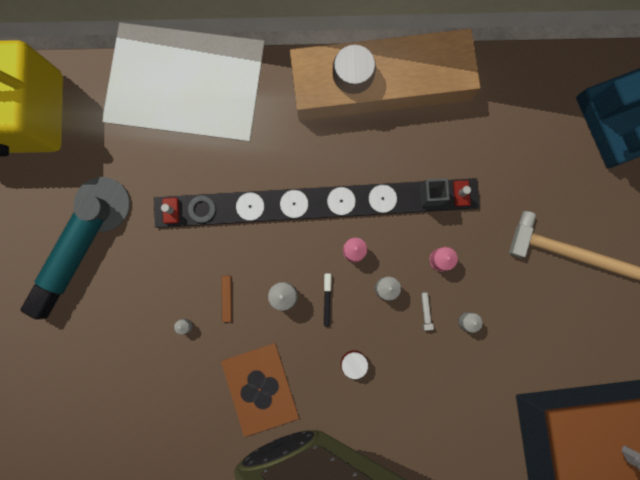

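View pics/side0.png

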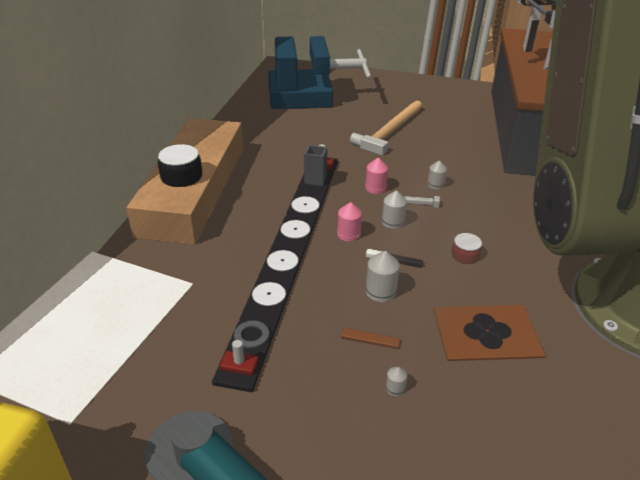

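Top view: the post is at (437,192), the ring at (201,209), and the marks at about (250,206), (294,204), (341,201) and (383,198). The grey finials are D (283,296), C (389,289), B (471,323) and A (183,327). The two pink ones, (355,250) and (445,259), are the look-alikes to leave alone. I'll enlarge to confirm.

```bash
python3 - <<'E'
import cv2
t=cv2.imread("pics/top0.png");s=cv2.imread("pics/side0.png")
# finial crops montage
import numpy as np
def crop(i,u,v,h=25,k=8): return cv2.resize(i[v-h:v+h,u-h:u+h],None,fx=k*0.5*1.0,fy=k*.5,interpolation=cv2.INTER_CUBIC)
a=[crop(t,*p) for p in((183,327),(471,323),(389,289),(283,296))]
b=[crop(s,*p) for p in((397,378),(438,172),(395,206),(383,272))]
cv2.imwrite("pics/fin.png",np.vstack([np.hstack(a),np.hstack(b)]))
cv2.imwrite("pics/bar.png",cv2.resize(t[170:240,230:460],None,fx=3.4,fy=3.4,interpolation=cv2.INTER_CUBIC))
E
```

```text
(no output)
```

View pics/fin.png

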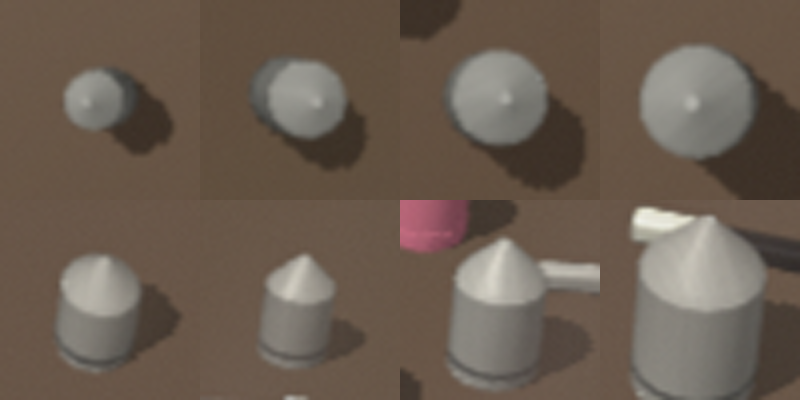

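View pics/bar.png

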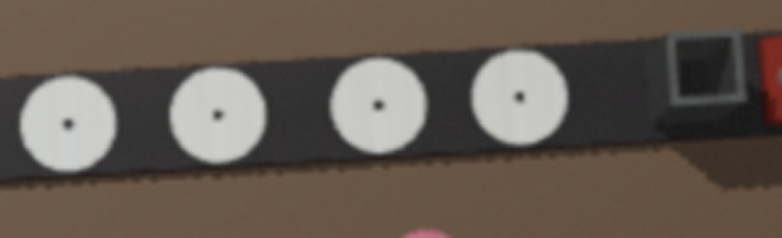

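```bash
cat > h.py <<'E'
import numpy as np
from station import ctrl
from scipy.spatial.transform import Rotation as Ro
def ray(n,u,v):
    c=ctrl.calibration(n);K,R,t=[np.array(c[k]) for k in "KRt"]
    return -R.T@t, R.T@np.linalg.solve(K,[u,v,1])
def at(n,u,v,z):
    o,d=ray(n,u,v);return o+d*(z-o[2])/d[2]
def proj(n,X):
    c=ctrl.calibration(n);p=c["K"]@(c["R"]@np.array(X)+c["t"]);return p[:2]/p[2]
E
python3 - <<'E'
from h import *
T=dict(A=(179.1,327.3,.044),B=(474.8,323.1,.058),C=(389.9,288.1,.072),D=(280.4,296.1,.086))
S=dict(A=(397.6,366.4),B=(438.9,159.9),C=(395.6,190.1),D=(385.1,250.6))
for k in T: print(k,at("top",*T[k]).round(4),at("side",*S[k],T[k][2]).round(4))
M=[(249.6,206.1),(293.7,203.4),(340.8,200.5),(382.3,198.1)]
P=[at("top",*m,.01) for m in M]
for p in P: print(p.round(4),proj("side",p).round(1))
po=at("top",437.3,189.6,.08);print(po.round(4),[np.linalg.norm((p-po)[:2]).round(4) for p in P])
d=P[3]-P[0];print(np.arctan2(-d[0],-d[1]))
o=ctrl.get_obs();R=Ro.from_euler("xyz",o["eef_rot"]).as_matrix();print(R.round(4))
E
```

```text
A [0.3874 0.2742 0.044 ] [0.387  0.2731 0.044 ]
B [ 0.3867 -0.2743  0.058 ] [ 0.3863 -0.2755  0.058 ]
C [ 0.4536 -0.1186  0.072 ] [ 0.4534 -0.1191  0.072 ]
D [0.4428 0.0807 0.086 ] [0.4407 0.0794 0.086 ]
[0.6188 0.1452 0.01  ] [268.1 292.5]
[0.6225 0.0583 0.01  ] [281.6 259.1]
[ 0.6265 -0.0345  0.01  ] [294.3 227.9]
[ 0.6297 -0.1162  0.01  ] [304.4 203.4]
[ 0.6326 -0.2102  0.08  ] [np.float64(0.3557), np.float64(0.2687), np.float64(0.1758), np.float64(0.094)]
-0.041852910315243345
[[-4.000e-04  3.966e-01 -9.180e-01]
 [ 1.000e-03 -9.180e-01 -3.966e-01]
 [-1.000e+00 -1.000e-03 -0.000e+00]]
```

Marks and finials agree between the two views to about 1–2 mm. Targets are D→(0.630,-0.116), C→(0.6265,-0.0345), B→(0.6225,0.058) and A→(0.619,0.145). The jaws will open across the bar. Next I go above D.

```bash
cat >> h.py <<'E'
def to(x,y,z,ang=0.):
    o=ctrl.get_obs();R=Ro.from_euler("xyz",o["eef_rot"]).as_matrix()
    s=R.T@(np.array([x,y,z])-o["ee_pos"]);a=np.degrees(np.arctan2(R[1,1],R[0,1]))
    print("t",round(o["time_s"],2),"pos",o["ee_pos"].round(4),"ang",a.round(2),"w",round(o["grip_width"],4),"F",o["force"].round(1),"slide",s.round(4),"spin",round(a-ang,1))
E
python3 -c "
from h import *
to(.4418,.080,.19)"
```

```text
t 0.1 pos [ 0.218  -0.5047  0.1892] ang -66.63 w 0.0939 F [0.  0.1 0.3] slide [-4.000e-04 -4.480e-01 -4.373e-01] spin -66.6
```

```bash
python3 -m creep '{"hand":[-1,-1,-1,-1,-1,-1,-1,-1,-1,-1,-1,-1],"slide":[[0,-0.01,-0.01],[0,-0.03,-0.03],[0,-0.055,-0.055],[0,-0.08,-0.08],[0,-0.105,-0.1],[0,-0.13,-0.125],[0,-0.155,-0.15],[0,-0.18,-0.175],[0,-0.2,-0.195],[0,-0.215,-0.21],[0,-0.224,-0.219],[0,-0.224,-0.219]],"spin":[-3,-9,-15,-21,-27,-33,-39,-45,-51,-57,-62,-66.6]}' 15; python3 -c "
from h import *
to(.4418,.080,.13)"
```

```text
time_s: 1.1
ee_pos: [0.3309, -0.2105, 0.1896]
eef_rot: [2.744, 1.57, 1.18]
force: [0.2, -0.2, -0.2]
grip_width: 0.0937
t 1.1 pos [ 0.3309 -0.2105  0.1896] ang 0.36 w 0.0937 F [ 0.2 -0.2 -0.2] slide [ 0.0597  0.1127 -0.2898] spin 0.4
```

```bash
python3 -m creep '{"hand":[-1,-1,-1,-1,-1,-1,-1,-1,-1,-1,-1,-1],"slide":[[0,0.005,-0.01],[0,0.014,-0.035],[0,0.026,-0.065],[0,0.038,-0.097],[0,0.05,-0.13],[0,0.063,-0.163],[0,0.076,-0.195],[0.01,0.09,-0.23],[0.025,0.102,-0.26],[0.042,0.11,-0.28],[0.055,0.1127,-0.2898],[0.0597,0.1127,-0.2898]],"spin":[0,0,0,0,0,0,0,0,0,0,0.2,0.4]}'; python3 -c "
from h import *
to(.4418,.080,.031)"
```

```text
time_s: 2.1
ee_pos: [0.4425, 0.0789, 0.1279]
eef_rot: [-1.531, 1.568, -3.107]
force: [-0.6, 0.3, 1.4]
grip_width: 0.0941
t 2.1 pos [0.4425 0.0789 0.1279] ang -0.32 w 0.0941 F [-0.6  0.3  1.4] slide [ 0.0969 -0.0004 -0.0011] spin -0.3
```

```bash
python3 -m creep '{"hand":[-1,-1,-1,-1,-1,-1,-1,-1,-1,-1,-1],"slide":[[0.005,0,-0.001],[0.015,0,-0.001],[0.027,0,-0.001],[0.04,0,-0.001],[0.053,0,-0.001],[0.066,0,-0.001],[0.078,0,-0.001],[0.087,0,-0.001],[0.093,0,-0.001],[0.096,0,-0.001],[0.096,0,-0.001]],"spin":[0,0,0,0,0,0,0,0,0,0,0]}'; python3 -c "
from h import *
to(.4418,.080,.031)"
```

```text
time_s: 3.02
ee_pos: [0.4431, 0.078, 0.0337]
eef_rot: [-1.504, 1.57, -3.083]
force: [0.5, 0.6, -0.3]
grip_width: 0.0943
t 3.02 pos [0.4431 0.078  0.0337] ang -0.46 w 0.0943 F [ 0.5  0.6 -0.3] slide [ 0.0027 -0.0013 -0.002 ] spin -0.5
```

```bash
python3 -m creep '{"hand":[-0.5,-0.2,0,0.1,0.2,0.3,0.4,0.6,0.6,0.6,0.6,0.6],"slide":[[0,0,0],[0,0,0],[0,0,0],[0,0,0],[0,0,0],[0,0,0],[0,0,0],[0,0,0],[0,0,0],[0,0,0],[0,0,0],[0,0,0]],"spin":[0,0,0,0,0,0,0,0,0,0,0,0]}' 25; python3 -c "
from h import *
to(.4418,.080,.031)"
```

```text
time_s: 4.02
ee_pos: [0.4431, 0.0783, 0.034]
eef_rot: [-1.626, 1.571, 3.078]
force: [-2.8, 0.7, 4.7]
grip_width: 0.0512
t 4.02 pos [0.4431 0.0783 0.034 ] ang -0.43 w 0.0512 F [-2.8  0.7  4.7] slide [ 0.003  -0.0014 -0.0016] spin -0.4
```

```bash
python3 -m creep '{"hand":[0.6,0.6,0.6,0.6,0.6,0.6,0.6,0.6,0.6,0.6,0.6,0.6],"slide":[[0,0,0],[-0.002,0,0],[-0.006,0,0],[-0.014,0,0],[-0.026,0,0],[-0.04,0,0],[-0.055,0,0],[-0.07,0,0],[-0.085,0,0],[-0.096,0,0],[-0.1,0,0],[-0.1,0,0]],"spin":[0,0,0,0,0,0,0,0,0,0,0,0]}' 40; python3 -c "
from h import *
to(.6297,-.1177,.134)"
```

```text
time_s: 5.02
ee_pos: [0.4436, 0.0784, 0.1349]
eef_rot: [1.683, 1.569, 0.104]
force: [0.5, 0.3, -5.5]
grip_width: 0.0508
t 5.02 pos [0.4436 0.0784 0.1349] ang -0.43 w 0.0508 F [ 0.5  0.3 -5.5] slide [0.0012 0.1876 0.1947] spin -0.4
```

Force −5.5 N means it is held. Now carrying it.

```bash
python3 -m creep '{"hand":[0.6,0.6,0.6,0.6,0.6,0.6,0.6,0.6,0.6,0.6,0.6,0.6],"slide":[[0,0.004,0.004],[0,0.014,0.015],[0,0.03,0.031],[0,0.05,0.052],[0,0.072,0.075],[0,0.094,0.098],[0,0.116,0.121],[0,0.138,0.143],[0,0.158,0.164],[0,0.174,0.181],[0,0.184,0.191],[0,0.1876,0.1947]],"spin":[0,0,0,0,0,0,0,0,0,0,0,0]}'; python3 -m creep '{"hand":[0.6,0.6],"slide":[[0,0,0],[0,0,0]],"spin":[0,0]}'; python3 - <<'E'
from h import *
import cv2
to(.6297,-.1177,.045)
cv2.imwrite("pics/s1.png",ctrl.camera("side")[:,:,::-1])
E
```

```text
time_s: 6.02
ee_pos: [0.6298, -0.1197, 0.132]
eef_rot: [-1.678, 1.569, 3.025]
force: [0.4, 0.4, -5.5]
grip_width: 0.0504
time_s: 6.18
ee_pos: [0.6287, -0.1174, 0.133]
eef_rot: [-1.888, 1.569, 2.816]
force: [0.1, 0.4, -5.0]
grip_width: 0.0503
t 6.18 pos [ 0.6287 -0.1174  0.133 ] ang -0.43 w 0.0503 F [ 0.1  0.4 -5. ] slide [0.088  0.0011 0.0003] spin -0.4
```

View pics/s1.png

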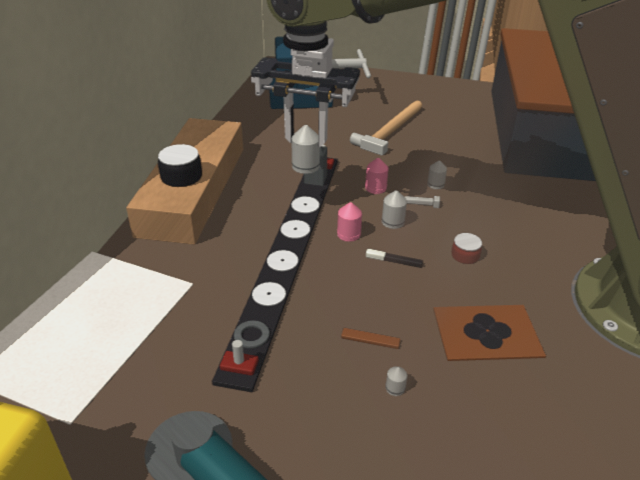

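```bash
python3 -m creep '{"hand":[0.6,0.6,0.6,0.6,0.6,0.6,0.6,0.6,0.6,0.6,0.6,0.6],"slide":[[0.005,0.001,0],[0.014,0.001,0],[0.025,0.001,0],[0.037,0.001,0],[0.049,0.001,0],[0.06,0.001,0],[0.069,0.001,0],[0.076,0.001,0],[0.081,0.001,0],[0.084,0.001,0],[0.086,0.001,0],[0.086,0.001,0]],"spin":[0,0,0,0,0,0,0,0,0,0,0,0]}'; python3 -c "
from h import *
to(.6297,-.1177,.045)"
```

```text
time_s: 7.23
ee_pos: [0.6303, -0.1178, 0.0479]
eef_rot: [0.654, 1.571, -0.924]
force: [0.4, 0.7, -4.6]
grip_width: 0.0507
t 7.23 pos [ 0.6303 -0.1178  0.0479] ang -0.44 w 0.0507 F [ 0.4  0.7 -4.6] slide [ 0.0029 -0.0006 -0.0001] spin -0.4
```

Still carrying its weight, so I lower it in fine steps until the force changes.

```bash
python3 -m creep '{"hand":[0.6,0.6,0.6,0.6,0.6],"slide":[[0.0008,0,0],[0.0016,0,0],[0.0024,0,0],[0.0028,0,0],[0.0028,0,0]],"spin":[0,0,0,0,0]}'; python3 -m creep '{"hand":[0.6,0.6],"slide":[[0.0007,0,0],[0.0007,0,0]],"spin":[0,0]}';
```

```text
time_s: 7.65
ee_pos: [0.6303, -0.1178, 0.0452]
eef_rot: [0.794, 1.571, -0.785]
force: [-0.8, -1.0, -5.4]
grip_width: 0.051
time_s: 7.82
ee_pos: [0.6303, -0.1178, 0.0444]
eef_rot: [-1.894, 1.571, 2.811]
force: [-0.3, 0.3, -4.4]
grip_width: 0.0505
```

```bash
python3 -m creep '{"hand":[0.6,0.6],"slide":[[0.0007,0,0],[0.0007,0,0]],"spin":[0,0]}'; python3 -m creep '{"hand":[0.6,0.6],"slide":[[0.0007,0,0],[0.0007,0,0]],"spin":[0,0]}'
```

```text
time_s: 7.98
ee_pos: [0.6304, -0.1178, 0.0441]
eef_rot: [1.245, 1.571, -0.334]
force: [-0.9, 0.2, -1.1]
grip_width: 0.0509
time_s: 8.15
ee_pos: [0.6305, -0.1178, 0.0441]
eef_rot: [1.212, 1.57, -0.366]
force: [-5.0, 1.2, 5.9]
grip_width: 0.0505
```

```bash
python3 -m creep '{"hand":[-0.1,-0.2,-0.3,-0.5,-0.7,-1,-1,-1,-1],"slide":[[0,0,0],[0,0,0],[0,0,0],[0,0,0],[0,0,0],[0,0,0],[0,0,0],[0,0,0],[0,0,0]],"spin":[0,0,0,0,0,0,0,0,0]}' 10
python3 -m creep '{"hand":[-1,-1,-1,-1,-1,-1,-1,-1],"slide":[[-0.003,0,0],[-0.01,0,0],[-0.025,0,0],[-0.045,0,0],[-0.065,0,0],[-0.085,0,0],[-0.1,0,0],[-0.105,0,0]],"spin":[0,0,0,0,0,0,0,0]}'
python3 - <<'E'
from h import *
import cv2
to(.4535,-.1189,.15)
cv2.imwrite("pics/s2.png",ctrl.camera("side")[:,:,::-1])
E
```

```text
time_s: 8.9
ee_pos: [0.6303, -0.1178, 0.043]
eef_rot: [2.838, 1.571, 1.26]
force: [-1.0, 0.4, 0.3]
grip_width: 0.0938
time_s: 9.57
ee_pos: [0.6312, -0.118, 0.1515]
eef_rot: [1.332, 1.567, -0.247]
force: [-0.4, 1.4, 0.7]
grip_width: 0.0937
t 9.57 pos [ 0.6312 -0.118   0.1515] ang -0.43 w 0.0937 F [-0.4  1.4  0.7] slide [ 0.0008 -0.1777  0.0022] spin -0.4
```

View pics/s2.png

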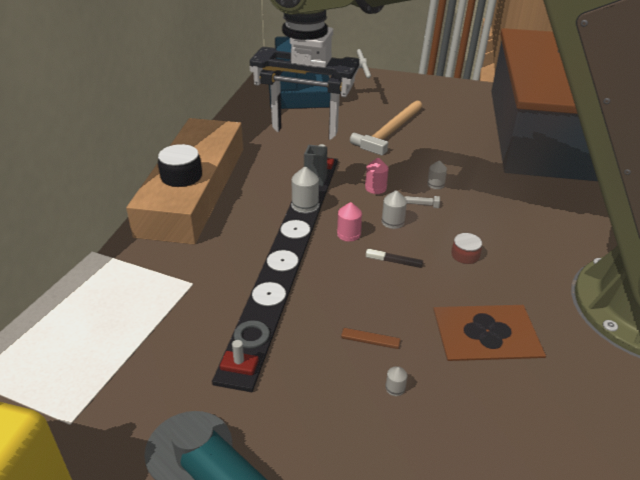

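D stands upright on the mark by the post, at (305,190). Next is C.

```bash
python3 -m creep '{"hand":[-1,-1,-1,-1,-1,-1,-1,-1,-1],"slide":[[0,-0.01,0],[0,-0.03,0],[0,-0.06,0],[0,-0.09,0.001],[0,-0.12,0.001],[0,-0.148,0.001],[0,-0.168,0.001],[0,-0.1777,0.001],[0,-0.1777,0.001]],"spin":[0,0,0,0,0,0,0,0,0]}';  python3 -c "
from h import *
to(.4535,-.1189,.026)"
```

```text
time_s: 10.37
ee_pos: [0.4515, -0.1174, 0.1479]
eef_rot: [-1.787, 1.57, 2.917]
force: [-0.9, -0.7, 0.3]
grip_width: 0.0946
t 10.37 pos [ 0.4515 -0.1174  0.1479] ang -0.46 w 0.0946 F [-0.9 -0.7  0.3] slide [0.1219 0.002  0.0015] spin -0.5
```

```bash
python3 -m creep '{"hand":[-1,-1,-1,-1,-1,-1,-1,-1,-1,-1,-1,-1],"slide":[[0.005,0.001,0.001],[0.015,0.001,0.001],[0.03,0.001,0.001],[0.045,0.001,0.001],[0.06,0.001,0.001],[0.075,0.001,0.001],[0.09,0.001,0.001],[0.103,0.001,0.001],[0.113,0.001,0.001],[0.119,0.001,0.001],[0.121,0.001,0.001],[0.121,0.001,0.001]],"spin":[0,0,0,0,0,0,0,0,0,0,0,0]}'; python3 -m creep '{"hand":[-0.5,-0.2,0,0.1,0.2,0.3,0.4,0.6,0.6,0.6,0.6,0.6],"slide":[[0,0,0],[0,0,0],[0,0,0],[0,0,0],[0,0,0],[0,0,0],[0,0,0],[0,0,0],[0,0,0],[0,0,0],[0,0,0],[0,0,0]],"spin":[0,0,0,0,0,0,0,0,0,0,0,0]}' 25; python3 -c "
from h import *
to(.4535,-.1189,.026)"
```

```text
time_s: 11.37
ee_pos: [0.4536, -0.1184, 0.0265]
eef_rot: [-1.897, 1.57, 2.808]
force: [-0.5, 0.6, 0.6]
grip_width: 0.0941
time_s: 12.37
ee_pos: [0.4538, -0.1185, 0.0271]
eef_rot: [1.334, 1.57, -0.244]
force: [1.7, 0.8, -1.1]
grip_width: 0.0428
t 12.37 pos [ 0.4538 -0.1185  0.0271] ang -0.44 w 0.0428 F [ 1.7  0.8 -1.1] slide [ 0.0011 -0.0003  0.0004] spin -0.4
```

```bash
python3 -m creep '{"hand":[0.6,0.6,0.6,0.6,0.6,0.6,0.6,0.6,0.6,0.6,0.6,0.6],"slide":[[0,0,0],[-0.002,0,0],[-0.006,0,0],[-0.014,0,0],[-0.026,0,0],[-0.042,0,0],[-0.06,0,0],[-0.078,0,0],[-0.095,0,0],[-0.108,0,0],[-0.115,0,0],[-0.115,0,0]],"spin":[0,0,0,0,0,0,0,0,0,0,0,0]}' 35; python3 -c "
from h import *
to(.6265,-.0341,.140)"
```

```text
time_s: 13.37
ee_pos: [0.4541, -0.1186, 0.1436]
eef_rot: [1.24, 1.568, -0.338]
force: [-0.2, 0.6, -3.2]
grip_width: 0.0427
t 13.37 pos [ 0.4541 -0.1186  0.1436] ang -0.43 w 0.0427 F [-0.2  0.6 -3.2] slide [ 0.0039  0.1718 -0.0858] spin -0.4
```

```bash
python3 -m creep '{"hand":[0.6,0.6,0.6,0.6,0.6,0.6,0.6,0.6,0.6,0.6,0.6,0.6],"slide":[[0,0.006,-0.003],[0,0.018,-0.009],[0,0.036,-0.018],[0,0.056,-0.028],[0,0.076,-0.038],[0,0.096,-0.048],[0,0.116,-0.058],[0,0.134,-0.067],[0,0.15,-0.075],[0,0.162,-0.081],[0,0.1718,-0.0858],[0,0.1718,-0.0858]],"spin":[0,0,0,0,0,0,0,0,0,0,0,0]}'; python3 -m creep '{"hand":[0.6,0.6],"slide":[[0,0,0],[0,0,0]],"spin":[0,0]}'; python3 -c "
from h import *
to(.6265,-.0341,.0375)"
```

```text
time_s: 14.37
ee_pos: [0.6268, -0.0327, 0.14]
eef_rot: [-1.784, 1.569, 2.922]
force: [-0.7, -0.5, -4.0]
grip_width: 0.0425
time_s: 14.53
ee_pos: [0.6254, -0.034, 0.1412]
eef_rot: [-1.636, 1.569, 3.069]
force: [0.3, 0.1, -3.0]
grip_width: 0.0424
t 14.53 pos [ 0.6254 -0.034   0.1412] ang -0.44 w 0.0424 F [ 0.3  0.1 -3. ] slide [1.037e-01 1.200e-03 1.000e-04] spin -0.4
```

```bash
python3 -m creep '{"hand":[0.6,0.6,0.6,0.6,0.6,0.6,0.6,0.6,0.6,0.6,0.6,0.6],"slide":[[0.006,0.001,0],[0.016,0.001,0],[0.03,0.001,0],[0.044,0.001,0],[0.058,0.001,0],[0.071,0.001,0],[0.082,0.001,0],[0.091,0.001,0],[0.097,0.001,0],[0.1,0.001,0],[0.1015,0.001,0],[0.1015,0.001,0]],"spin":[0,0,0,0,0,0,0,0,0,0,0,0]}'; python3 -m creep '{"hand":[0.6,0.6],"slide":[[0.0008,0,0],[0.0008,0,0]],"spin":[0,0]}'; python3 -m creep '{"hand":[0.6,0.6],"slide":[[0.0008,0,0],[0.0008,0,0]],"spin":[0,0]}'
```

```text
time_s: 15.53
ee_pos: [0.6272, -0.034, 0.0406]
eef_rot: [1.426, 1.571, -0.153]
force: [0.1, 0.4, -3.8]
grip_width: 0.0424
time_s: 15.7
ee_pos: [0.6273, -0.034, 0.0402]
eef_rot: [1.475, 1.57, -0.103]
force: [-0.8, -0.2, -3.3]
grip_width: 0.0425
time_s: 15.87
ee_pos: [0.6271, -0.034, 0.0391]
eef_rot: [1.505, 1.571, -0.074]
force: [0.7, 0.3, -3.3]
grip_width: 0.0421
```

```bash
python3 -m creep '{"hand":[0.6,0.6,0.6],"slide":[[0.0007,0,0],[0.0013,0,0],[0.0013,0,0]],"spin":[0,0,0]}'; python3 -m creep '{"hand":[0.6,0.6],"slide":[[0.0007,0,0],[0.0007,0,0]],"spin":[0,0]}'; python3 -m creep '{"hand":[0.6,0.6],"slide":[[0.0005,0,0],[0.0005,0,0]],"spin":[0,0]}'
```

```text
time_s: 16.12
ee_pos: [0.627, -0.034, 0.0375]
eef_rot: [-1.758, 1.571, 2.947]
force: [-0.8, 0.1, -2.9]
grip_width: 0.0425
time_s: 16.28
ee_pos: [0.6271, -0.034, 0.0372]
eef_rot: [1.538, 1.571, -0.04]
force: [0.1, -0.5, -1.3]
grip_width: 0.0423
time_s: 16.45
ee_pos: [0.6272, -0.034, 0.0371]
eef_rot: [1.448, 1.57, -0.13]
force: [-2.6, 0.2, 4.7]
grip_width: 0.0425
```

Contact felt, so I release and retreat.

```bash
python3 -m creep '{"hand":[0.05,-0.1,-0.2,-0.4,-0.7,-1,-1,-1,-1],"slide":[[0,0,0],[0,0,0],[0,0,0],[0,0,0],[0,0,0],[0,0,0],[0,0,0],[0,0,0],[0,0,0]],"spin":[0,0,0,0,0,0,0,0,0]}' 10
python3 -m creep '{"hand":[-1,-1,-1,-1,-1,-1,-1,-1,-1],"slide":[[-0.003,0,0],[-0.01,0,0],[-0.025,0,0],[-0.045,0,0],[-0.065,0,0],[-0.085,0,0],[-0.105,0,0],[-0.113,0,0],[-0.113,0,0]],"spin":[0,0,0,0,0,0,0,0,0]}'
python3 - <<'E'
from h import *
import cv2
to(.3865,-.2749,.15)
cv2.imwrite("pics/s3.png",ctrl.camera("side")[:,:,::-1])
E
```

```text
time_s: 17.2
ee_pos: [0.627, -0.0339, 0.0364]
eef_rot: [-1.83, 1.571, 2.875]
force: [0.2, -0.2, 0.4]
grip_width: 0.092
time_s: 17.95
ee_pos: [0.6279, -0.0341, 0.1519]
eef_rot: [1.463, 1.567, -0.115]
force: [1.6, -0.1, -0.5]
grip_width: 0.0938
t 17.95 pos [ 0.6279 -0.0341  0.1519] ang -0.44 w 0.0938 F [ 1.6 -0.1 -0.5] slide [ 0.0011 -0.2396  0.2426] spin -0.4
```

View pics/s3.png

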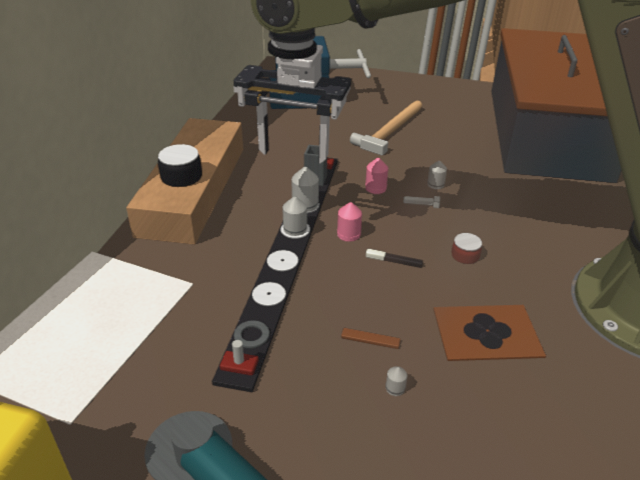

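C stands upright on its mark at (295,215) and both pink ones are untouched. Next is B, the grey one at (438,172).

```bash
python3 -m creep '{"hand":[-1,-1,-1,-1,-1,-1,-1,-1,-1,-1,-1,-1],"slide":[[0,-0.007,0.007],[0,-0.025,0.025],[0,-0.05,0.05],[0,-0.075,0.075],[0,-0.1,0.1],[0,-0.125,0.126],[0,-0.15,0.152],[0,-0.175,0.177],[0,-0.2,0.202],[0,-0.221,0.224],[0,-0.2345,0.238],[0,-0.2396,0.2426]],"spin":[0,0,0,0,0,0,0,0,0,0,0,0]}';python3 -m creep '{"hand":[-1,-1],"slide":[[0,0,0],[0,0,0]],"spin":[0,0]}';  python3 -c "
from h import *
to(.3865,-.2749,.020)"
```

```text
time_s: 19.0
ee_pos: [0.383, -0.276, 0.1483]
eef_rot: [-2.086, 1.569, 2.616]
force: [0.1, 0.5, 0.1]
grip_width: 0.0941
time_s: 19.17
ee_pos: [0.3855, -0.2743, 0.1489]
eef_rot: [-2.422, 1.57, 2.282]
force: [0.0, 0.6, -0.2]
grip_width: 0.094
t 19.17 pos [ 0.3855 -0.2743  0.1489] ang -0.46 w 0.094 F [ 0.   0.6 -0.2] slide [0.1289 0.001  0.0007] spin -0.5
```

```bash
python3 -m creep '{"hand":[-1,-1,-1,-1,-1,-1,-1,-1,-1,-1,-1,-1],"slide":[[0.006,0.001,0.001],[0.018,0.001,0.001],[0.033,0.001,0.001],[0.05,0.001,0.001],[0.067,0.001,0.001],[0.083,0.001,0.001],[0.098,0.001,0.001],[0.111,0.001,0.001],[0.121,0.001,0.001],[0.127,0.001,0.001],[0.129,0.001,0.001],[0.129,0.001,0.001]],"spin":[0,0,0,0,0,0,0,0,0,0,0,0]}'; python3 -m creep '{"hand":[-0.5,-0.2,0,0.15,0.25,0.35,0.45,0.6,0.7,0.7,0.7,0.7],"slide":[[0,0,0],[0,0,0],[0,0,0],[0,0,0],[0,0,0],[0,0,0],[0,0,0],[0,0,0],[0,0,0],[0,0,0],[0,0,0],[0,0,0]],"spin":[0,0,0,0,0,0,0,0,0,0,0,0]}' 25; python3 -c "
from h import *
to(.3865,-.2749,.020)"
```

```text
time_s: 20.17
ee_pos: [0.3868, -0.2755, 0.0202]
eef_rot: [-2.321, 1.57, 2.384]
force: [-0.1, 0.1, 0.1]
grip_width: 0.094
time_s: 21.17
ee_pos: [0.3867, -0.2758, 0.0205]
eef_rot: [1.089, 1.57, -0.489]
force: [0.6, -0.0, 0.4]
grip_width: 0.0344
t 21.17 pos [ 0.3867 -0.2758  0.0205] ang -0.43 w 0.0344 F [ 0.6 -0.   0.4] slide [ 0.0005 -0.0002 -0.0009] spin -0.4
```

```bash
python3 -m creep '{"hand":[0.7,0.7,0.7,0.7,0.7,0.7,0.7,0.7,0.7,0.7,0.7,0.7],"slide":[[0,0,0],[-0.002,0,0],[-0.006,0,0],[-0.014,0,0],[-0.028,0,0],[-0.046,0,0],[-0.064,0,0],[-0.082,0,0],[-0.1,0,0],[-0.115,0,0],[-0.124,0,0],[-0.124,0,0]],"spin":[0,0,0,0,0,0,0,0,0,0,0,0]}' 30; python3 -c "
from h import *
to(.6225,.0574,.140)"
```

```text
time_s: 22.17
ee_pos: [0.3872, -0.2762, 0.1465]
eef_rot: [0.869, 1.568, -0.709]
force: [0.0, -0.1, -0.9]
grip_width: 0.0342
t 22.17 pos [ 0.3872 -0.2762  0.1465] ang -0.43 w 0.0342 F [ 0.  -0.1 -0.9] slide [ 0.0064  0.2328 -0.3354] spin -0.4
```

```bash
python3 -m creep '{"hand":[0.7,0.7,0.7,0.7,0.7,0.7,0.7,0.7,0.7,0.7,0.7,0.7],"slide":[[0,0.004,-0.006],[0,0.013,-0.018],[0,0.026,-0.037],[0,0.041,-0.059],[0,0.057,-0.082],[0,0.073,-0.105],[0,0.089,-0.128],[0,0.105,-0.151],[0,0.121,-0.174],[0,0.137,-0.197],[0,0.15,-0.216],[0,0.16,-0.2305]],"spin":[0,0,0,0,0,0,0,0,0,0,0,0]}'; python3 -m creep '{"hand":[0.7,0.7,0.7,0.7,0.7,0.7,0.7,0.7],"slide":[[0,0.013,-0.019],[0,0.028,-0.04],[0,0.043,-0.062],[0,0.056,-0.081],[0,0.066,-0.096],[0,0.0728,-0.1049],[0,0.0728,-0.1049],[0,0.0728,-0.1049]],"spin":[0,0,0,0,0,0,0,0]}'; python3 -c "
from h import *
to(.6225,.0574,.031)"
```

```text
time_s: 23.17
ee_pos: [0.5487, -0.0441, 0.1429]
eef_rot: [-1.802, 1.569, 2.904]
force: [-0.2, -0.5, -1.6]
grip_width: 0.0341
time_s: 23.83
ee_pos: [0.6214, 0.0579, 0.1434]
eef_rot: [-1.427, 1.569, -3.005]
force: [-0.2, -0.1, -2.8]
grip_width: 0.0343
t 23.83 pos [0.6214 0.0579 0.1434] ang -0.4 w 0.0343 F [-0.2 -0.1 -2.8] slide [0.1124 0.0012 0.0004] spin -0.4
```

```bash
python3 -m creep '{"hand":[0.7,0.7,0.7,0.7,0.7,0.7,0.7,0.7,0.7,0.7,0.7,0.7],"slide":[[0.006,0.001,0],[0.017,0.001,0],[0.032,0.001,0],[0.048,0.001,0],[0.064,0.001,0],[0.078,0.001,0],[0.09,0.001,0],[0.1,0.001,0],[0.106,0.001,0],[0.109,0.001,0],[0.111,0.001,0],[0.111,0.001,0]],"spin":[0,0,0,0,0,0,0,0,0,0,0,0]}'; python3 -m creep '{"hand":[0.7,0.7,0.7],"slide":[[0.0008,0,0],[0.0014,0,0],[0.0014,0,0]],"spin":[0,0,0]}'; python3 -m creep '{"hand":[0.7,0.7],"slide":[[0.0006,0,0],[0.0006,0,0]],"spin":[0,0]}'
```

```text
time_s: 24.83
ee_pos: [0.6231, 0.0578, 0.0336]
eef_rot: [1.626, 1.57, 0.048]
force: [0.6, -0.4, -1.5]
grip_width: 0.0343
time_s: 25.08
ee_pos: [0.6231, 0.0579, 0.0324]
eef_rot: [1.563, 1.57, -0.015]
force: [-0.3, 0.2, -2.3]
grip_width: 0.0337
time_s: 25.25
ee_pos: [0.623, 0.0579, 0.0315]
eef_rot: [1.596, 1.571, 0.018]
force: [-0.4, 0.7, -1.6]
grip_width: 0.034
```

```bash
python3 -m creep '{"hand":[0.7,0.7],"slide":[[0.0007,0,0],[0.0007,0,0]],"spin":[0,0]}'; python3 -m creep '{"hand":[0.7,0.7],"slide":[[0.0005,0,0],[0.0005,0,0]],"spin":[0,0]}';python3 -m creep '{"hand":[0.7,0.7],"slide":[[0.0005,0,0],[0.0005,0,0]],"spin":[0,0]}'
```

```text
time_s: 25.42
ee_pos: [0.6229, 0.0579, 0.0307]
eef_rot: [-1.612, 1.571, 3.093]
force: [-1.1, 1.1, -2.3]
grip_width: 0.0344
time_s: 25.58
ee_pos: [0.6231, 0.0579, 0.0305]
eef_rot: [1.728, 1.571, 0.15]
force: [-0.4, -0.5, 1.1]
grip_width: 0.0342
time_s: 25.75
ee_pos: [0.6232, 0.0579, 0.0304]
eef_rot: [1.66, 1.57, 0.082]
force: [-2.6, 0.7, 5.2]
grip_width: 0.0341
```

```bash
python3 -m creep '{"hand":[0.2,0.1,0,-0.2,-0.5,-0.8,-1,-1,-1],"slide":[[0,0,0],[0,0,0],[0,0,0],[0,0,0],[0,0,0],[0,0,0],[0,0,0],[0,0,0],[0,0,0]],"spin":[0,0,0,0,0,0,0,0,0]}' 10
python3 -m creep '{"hand":[-1,-1,-1,-1,-1,-1,-1,-1,-1],"slide":[[-0.003,0,0],[-0.01,0,0],[-0.025,0,0],[-0.045,0,0],[-0.065,0,0],[-0.085,0,0],[-0.105,0,0],[-0.118,0,0],[-0.118,0,0]],"spin":[0,0,0,0,0,0,0,0,0]}'
python3 - <<'E'
from h import *
import cv2
to(.3872,.2737,.15)
cv2.imwrite("pics/s4.png",ctrl.camera("side")[:,:,::-1])
E
```

```text
time_s: 26.5
ee_pos: [0.623, 0.0578, 0.0298]
eef_rot: [0.883, 1.571, -0.696]
force: [-0.3, -0.2, -0.3]
grip_width: 0.0836
time_s: 27.25
ee_pos: [0.6242, 0.0579, 0.1516]
eef_rot: [1.619, 1.565, 0.041]
force: [0.8, 0.1, 1.2]
grip_width: 0.0941
t 27.25 pos [0.6242 0.0579 0.1516] ang -0.43 w 0.0941 F [0.8 0.1 1.2] slide [ 0.0004 -0.2386 -0.214 ] spin -0.4
```

View pics/s4.png

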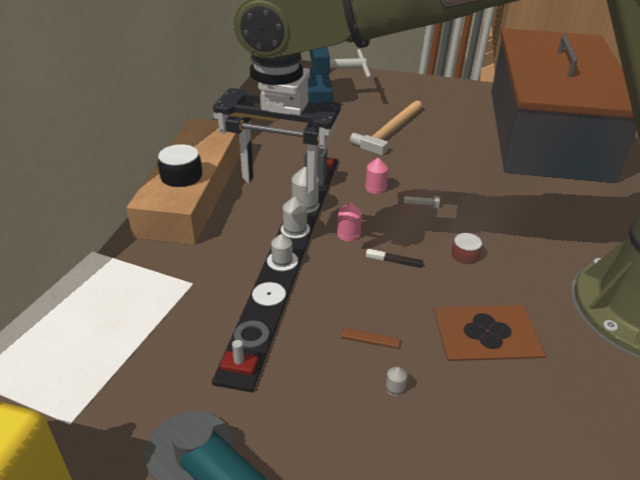

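B stands upright on its mark at (282,249). Last is A.

```bash
python3 -m creep '{"hand":[-1,-1,-1,-1,-1,-1,-1,-1,-1,-1,-1,-1],"slide":[[0,-0.007,-0.006],[0,-0.025,-0.022],[0,-0.05,-0.045],[0,-0.075,-0.067],[0,-0.1,-0.09],[0,-0.125,-0.112],[0,-0.15,-0.135],[0,-0.175,-0.157],[0,-0.2,-0.179],[0,-0.221,-0.198],[0,-0.2335,-0.2095],[0,-0.2386,-0.214]],"spin":[0,0,0,0,0,0,0,0,0,0,0,0]}';python3 -m creep '{"hand":[-1,-1],"slide":[[0,0,0],[0,0,0]],"spin":[0,0]}';  python3 -c "
from h import *
to(.3872,.2737,.016)"
```

```text
time_s: 28.3
ee_pos: [0.3835, 0.2747, 0.1468]
eef_rot: [-1.148, 1.569, -2.724]
force: [0.2, -0.5, 0.4]
grip_width: 0.0942
time_s: 28.47
ee_pos: [0.386, 0.2733, 0.1473]
eef_rot: [-0.825, 1.57, -2.403]
force: [-1.0, 0.9, -0.6]
grip_width: 0.0945
t 28.47 pos [0.386  0.2733 0.1473] ang -0.41 w 0.0945 F [-1.   0.9 -0.6] slide [ 0.1313  0.0013 -0.0005] spin -0.4
```

```bash
python3 -m creep '{"hand":[-1,-1,-1,-1,-1,-1,-1,-1,-1,-1,-1,-1],"slide":[[0.006,0.001,0],[0.018,0.001,0],[0.033,0.001,0],[0.05,0.001,0],[0.067,0.001,0],[0.083,0.001,0],[0.098,0.001,0],[0.111,0.001,0],[0.121,0.001,0],[0.128,0.001,0],[0.131,0.001,0],[0.131,0.001,0]],"spin":[0,0,0,0,0,0,0,0,0,0,0,0]}'; python3 -m creep '{"hand":[-0.5,-0.2,0,0.15,0.3,0.4,0.5,0.6,0.7,0.8,0.8,0.8],"slide":[[0,0,0],[0,0,0],[0,0,0],[0,0,0],[0,0,0],[0,0,0],[0,0,0],[0,0,0],[0,0,0],[0,0,0],[0,0,0],[0,0,0]],"spin":[0,0,0,0,0,0,0,0,0,0,0,0]}' 20; python3 -c "
from h import *
to(.3872,.2737,.016)"
```

```text
time_s: 29.47
ee_pos: [0.3871, 0.2733, 0.0163]
eef_rot: [-1.031, 1.57, -2.609]
force: [0.3, -0.7, 0.8]
grip_width: 0.0939
time_s: 30.47
ee_pos: [0.3876, 0.2739, 0.0172]
eef_rot: [1.983, 1.569, 0.405]
force: [2.2, -1.0, 4.8]
grip_width: 0.0206
t 30.47 pos [0.3876 0.2739 0.0172] ang -0.43 w 0.0206 F [ 2.2 -1.   4.8] slide [ 0.0012 -0.0004  0.0002] spin -0.4
```

The opening is 20.6 mm where I expected about 27, so I look before lifting.

```bash
python3 - <<'E'
from h import *
import cv2
s=ctrl.camera("side");t=ctrl.camera("top")
to(.3872,.2737,.016)
p=proj("side",[.3872,.2737,.022]);print(p,proj("top",[.3872,.2737,.022]))
u,v=p.astype(int)
a=cv2.resize(s[v-75:v+50,u-62:u+62],(400,400),interpolation=cv2.INTER_CUBIC)
u,v=proj("top",[.3872,.2737,.022]).astype(int)
b=cv2.resize(t[v-50:v+50,u-50:u+50],(400,400),interpolation=cv2.INTER_CUBIC)
cv2.imwrite("pics/a1.png",cv2.hconcat([a,b])[:,:,::-1])
E
```

```text
t 30.57 pos [0.3876 0.2739 0.0172] ang -0.44 w 0.0204 F [ 2.6 -0.8  5.6] slide [ 0.0012 -0.0004  0.0002] spin -0.4
[395.94213884 376.97065915] [182.30871332 326.57971426]
```

View pics/a1.png

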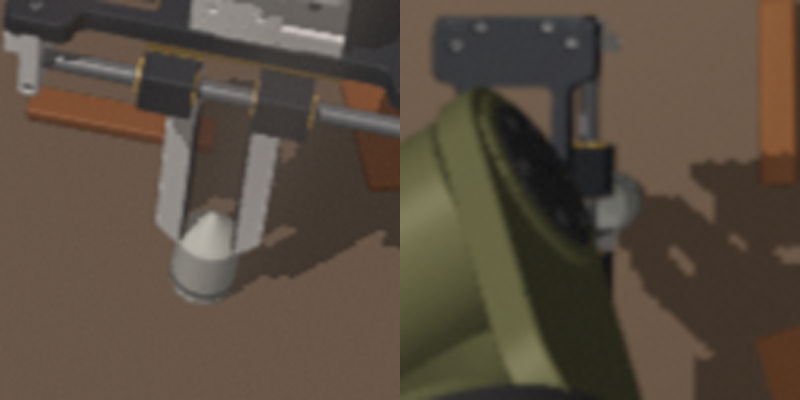

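```bash
python3 - <<'E'
from h import *
import cv2
s=ctrl.camera("side")[:,:,::-1].copy()
to(.3872,.2737,.016)
u0,v0,k=345,310,6
a=cv2.resize(s[v0:v0+90,u0:u0+100],None,fx=k,fy=k,interpolation=cv2.INTER_CUBIC)
for sx in(-1,1):
  for dy in(-.008,.008):
    for z in(.009,.04,):
      p=(proj("side",[.3876+sx*.0103,.2739+dy,z])-[u0,v0]+.5)*k
      cv2.circle(a,tuple(p.astype(int)),4,(0,0,255) if dy>0 else (255,0,0),-1)
cv2.imwrite("pics/a2.png",a)
E
```

```text
t 30.62 pos [0.3876 0.2739 0.0172] ang -0.44 w 0.0205 F [ 2.2 -0.6  5.3] slide [ 0.0012 -0.0004  0.0002] spin -0.4
```

View pics/a2.png

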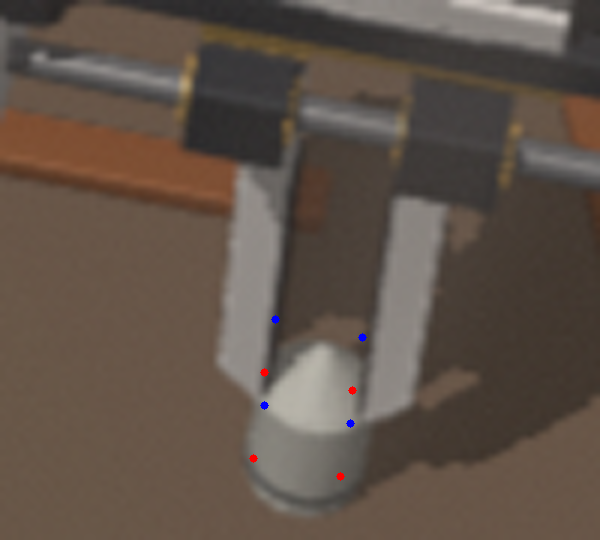

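```bash
python3 - <<'E'
from h import *
import cv2
def f(fn,tcp,w,u0,v0,k=4,W=100,H=140):
    s=cv2.imread(fn);a=cv2.resize(s[v0:v0+H,u0:u0+W],None,fx=k,fy=k,interpolation=cv2.INTER_CUBIC)
    for sx in(-1,1):
      for dy in(-.008,.008):
        for dz in(-.008,.05):
          p=(proj("side",np.array(tcp)+[sx*w/2,dy,dz])-[u0,v0]+.5)*k
          cv2.circle(a,tuple(p.astype(int)),3,(0,0,255) if dy>0 else (255,0,0),-1)
    return a
a=f("pics/s1.png",[.6287,-.1174,.133],.0503,255,60)
b=f("pics/s4.png",[.6242,.0579,.1516],.0941,225,80)
cv2.imwrite("pics/a3.png",cv2.hconcat([a,b]))
E
```

```text
(no output)
```

View pics/a3.png

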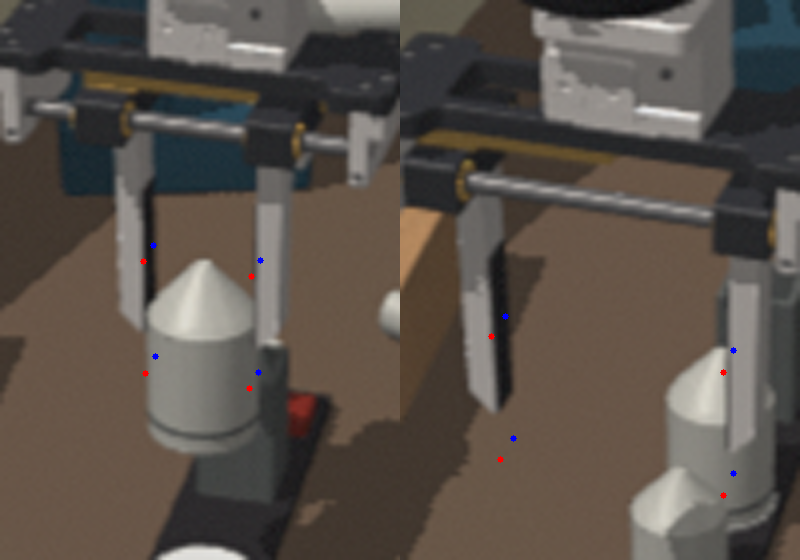

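The overlay shows the real fingertips about 23 mm higher than the stated tool data imply. On A the fingers are therefore closed on the cone; A itself hasn't moved. I'll reopen gently and go about 16 mm lower.

```bash
python3 -m creep '{"hand":[0.5,0.4,0.3,0.1,-0.2,-0.5,-0.8,-1,-1,-1],"slide":[[0,0,0],[0,0,0],[0,0,0],[0,0,0],[0,0,0],[0,0,0],[0,0,0],[0,0,0],[0,0,0],[0,0,0]],"spin":[0,0,0,0,0,0,0,0,0,0]}' 10
python3 -m creep '{"hand":[-1,-1,-1,-1,-1,-1,-1,-1],"slide":[[0.002,0,0],[0.005,0,0],[0.008,0,0],[0.011,0,0],[0.0135,0,0],[0.0155,0,0],[0.0155,0,0],[0.0155,0,0]],"spin":[0,0,0,0,0,0,0,0]}'
python3 - <<'E'
from h import *
import cv2
to(.3872,.2737,.0)
s=ctrl.camera("side")
cv2.imwrite("pics/a4.png",cv2.resize(s[300:420,320:480],None,fx=4,fy=4,interpolation=cv2.INTER_CUBIC)[:,:,::-1])
E
```

```text
time_s: 31.45
ee_pos: [0.387, 0.2736, 0.0167]
eef_rot: [-1.575, 1.571, 3.13]
force: [0.3, -0.3, -0.1]
grip_width: 0.0761
time_s: 32.12
ee_pos: [0.387, 0.2736, 0.0012]
eef_rot: [-1.13, 1.571, -2.709]
force: [0.0, -0.7, -0.2]
grip_width: 0.0941
t 32.12 pos [0.387  0.2736 0.0012] ang -0.44 w 0.0941 F [ 0.  -0.7 -0.2] slide [ 0.0012  0.0002 -0.0001] spin -0.4
```

View pics/a4.png

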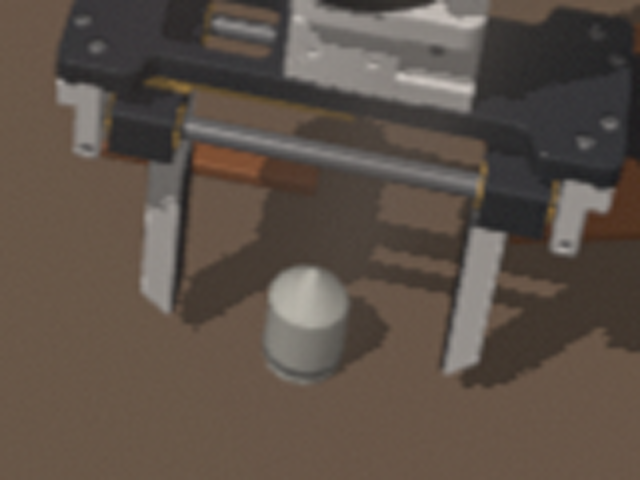

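A is upright at (308,325) in the crop with the tips now about half-way down its side. Closing.

```bash
python3 -m creep '{"hand":[-0.5,-0.2,0,0.15,0.25,0.35,0.45,0.6,0.7,0.8,0.8,0.8],"slide":[[0,0,0],[0,0,0],[0,0,0],[0,0,0],[0,0,0],[0,0,0],[0,0,0],[0,0,0],[0,0,0],[0,0,0],[0,0,0],[0,0,0]],"spin":[0,0,0,0,0,0,0,0,0,0,0,0]}' 25; python3 -c "
from h import *
to(.3872,.2737,.016)"
```

```text
time_s: 33.17
ee_pos: [0.3871, 0.2736, 0.0013]
eef_rot: [1.719, 1.571, 0.14]
force: [-0.2, 0.1, 0.0]
grip_width: 0.0268
t 33.17 pos [0.3871 0.2736 0.0013] ang -0.44 w 0.0268 F [-0.2  0.1  0. ] slide [-0.0147  0.0001 -0.0001] spin -0.4
```

26.8 mm, so the grip is on the straight side. Lifting.

```bash
python3 -m creep '{"hand":[0.8,0.8,0.8,0.8,0.8,0.8,0.8,0.8,0.8,0.8,0.8,0.8],"slide":[[0,0,0],[-0.002,0,0],[-0.006,0,0],[-0.014,0,0],[-0.026,0,0],[-0.042,0,0],[-0.058,0,0],[-0.074,0,0],[-0.09,0,0],[-0.102,0,0],[-0.11,0,0],[-0.11,0,0]],"spin":[0,0,0,0,0,0,0,0,0,0,0,0]}'; python3 - <<'E'
from h import *
import cv2
to(.6188,.1452,.11)
s=ctrl.camera("side")
cv2.imwrite("pics/a5.png",s[:,:,::-1])
E
```

```text
time_s: 34.17
ee_pos: [0.3876, 0.274, 0.1131]
eef_rot: [2.121, 1.568, 0.542]
force: [-0.5, -0.7, -1.2]
grip_width: 0.027
t 34.17 pos [0.3876 0.274  0.1131] ang -0.43 w 0.027 F [-0.5 -0.7 -1.2] slide [0.0035 0.2322 0.1271] spin -0.4
```

View pics/a5.png

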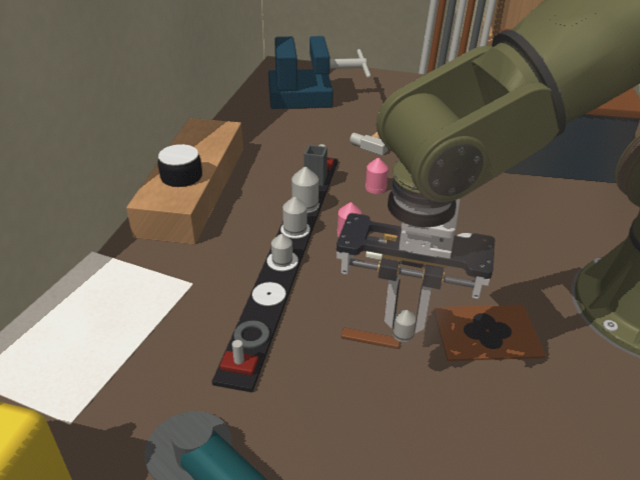

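A is held upright at (405,322). Carrying it to the last mark.

```bash
python3 -m creep '{"hand":[0.8,0.8,0.8,0.8,0.8,0.8,0.8,0.8,0.8,0.8,0.8,0.8],"slide":[[0,0.006,0.003],[0,0.02,0.011],[0,0.042,0.023],[0,0.066,0.036],[0,0.091,0.05],[0,0.116,0.064],[0,0.141,0.077],[0,0.166,0.091],[0,0.19,0.104],[0,0.21,0.115],[0,0.225,0.123],[0,0.2322,0.1271]],"spin":[0,0,0,0,0,0,0,0,0,0,0,0]}'; python3 -m creep '{"hand":[0.8,0.8,0.8],"slide":[[0,0,0],[0,0,0],[0,0,0]],"spin":[0,0,0]}'; python3 -c "
from h import *
to(.6188,.1452,.0115)"
```

```text
time_s: 35.22
ee_pos: [0.6194, 0.1431, 0.1096]
eef_rot: [-1.308, 1.569, -2.888]
force: [-0.3, 0.6, -1.7]
grip_width: 0.0268
time_s: 35.47
ee_pos: [0.6174, 0.1453, 0.1109]
eef_rot: [-1.52, 1.57, -3.097]
force: [-0.7, -0.3, -1.6]
grip_width: 0.027
t 35.47 pos [0.6174 0.1453 0.1109] ang -0.4 w 0.027 F [-0.7 -0.3 -1.6] slide [0.0994 0.0015 0.0001] spin -0.4
```

```bash
python3 -m creep '{"hand":[0.8,0.8,0.8,0.8,0.8,0.8,0.8,0.8,0.8,0.8,0.8,0.8],"slide":[[0.005,0.001,0],[0.015,0.001,0],[0.029,0.001,0],[0.043,0.001,0],[0.057,0.001,0],[0.07,0.001,0],[0.08,0.001,0],[0.088,0.001,0],[0.093,0.001,0],[0.096,0.001,0],[0.0975,0.001,0],[0.0975,0.001,0]],"spin":[0,0,0,0,0,0,0,0,0,0,0,0]}'; python3 -m creep '{"hand":[0.8,0.8,0.8],"slide":[[0.0008,0,0],[0.0014,0,0],[0.0014,0,0]],"spin":[0,0,0]}'; python3 -m creep '{"hand":[0.8,0.8],"slide":[[0.0006,0,0],[0.0006,0,0]],"spin":[0,0]}'
```

```text
time_s: 36.47
ee_pos: [0.6193, 0.1448, 0.0138]
eef_rot: [1.732, 1.571, 0.154]
force: [0.2, 0.1, -1.0]
grip_width: 0.0271
time_s: 36.72
ee_pos: [0.6194, 0.1448, 0.0126]
eef_rot: [1.768, 1.57, 0.19]
force: [0.4, -1.3, -1.3]
grip_width: 0.0269
time_s: 36.88
ee_pos: [0.6192, 0.1448, 0.0118]
eef_rot: [2.052, 1.571, 0.474]
force: [0.1, -0.6, -1.9]
grip_width: 0.0271
```

```bash
python3 -m creep '{"hand":[0.8,0.8],"slide":[[0.0006,0,0],[0.0006,0,0]],"spin":[0,0]}'; python3 -m creep '{"hand":[0.8,0.8],"slide":[[0.0006,0,0],[0.0006,0,0]],"spin":[0,0]}'
```

```text
time_s: 37.05
ee_pos: [0.6193, 0.1448, 0.0113]
eef_rot: [1.793, 1.571, 0.214]
force: [-0.3, 0.8, 0.5]
grip_width: 0.0268
time_s: 37.22
ee_pos: [0.6194, 0.1448, 0.0113]
eef_rot: [1.712, 1.57, 0.134]
force: [-3.5, -0.6, 5.6]
grip_width: 0.027
```

Contact again, so I release and retreat, then move clear of the cameras' view of the bar.

```bash
python3 -m creep '{"hand":[0.35,0.25,0.15,0,-0.3,-0.6,-0.9,-1,-1,-1],"slide":[[0,0,0],[0,0,0],[0,0,0],[0,0,0],[0,0,0],[0,0,0],[0,0,0],[0,0,0],[0,0,0],[0,0,0]],"spin":[0,0,0,0,0,0,0,0,0,0]}' 10
python3 -m creep '{"hand":[-1,-1,-1,-1,-1,-1,-1,-1,-1,-1],"slide":[[-0.003,0,0],[-0.01,0,0],[-0.025,0,0],[-0.045,0,0],[-0.07,0,0],[-0.095,0,0],[-0.12,0,0],[-0.145,0,0],[-0.16,0,0],[-0.16,0,0]],"spin":[0,0,0,0,0,0,0,0,0,0]}'
python3 -m creep '{"hand":[-1,-1,-1,-1,-1,-1,-1,-1,-1,-1],"slide":[[0,-0.01,-0.002],[0,-0.03,-0.01],[0,-0.055,-0.02],[0,-0.08,-0.035],[0,-0.11,-0.05],[0,-0.14,-0.065],[0,-0.165,-0.08],[0,-0.185,-0.09],[0,-0.2,-0.1],[0,-0.2,-0.1]],"spin":[0,0,0,0,0,0,0,0,0,0]}'
python3 - <<'E'
from h import *
import cv2
s=ctrl.camera("side");t=ctrl.camera("top")
cv2.imwrite("pics/f_s.png",cv2.resize(s[140:320,230:350],None,fx=4,fy=4,interpolation=cv2.INTER_CUBIC)[:500*2,:,::-1][:600] if 0 else cv2.resize(s[140:320,230:350],None,fx=3.3,fy=3.3,interpolation=cv2.INTER_CUBIC)[:,:,::-1])
cv2.imwrite("pics/f_t.png",cv2.resize(t[160:260,230:460],None,fx=3.4,fy=3.4,interpolation=cv2.INTER_CUBIC)[:,:,::-1])
E
```

```text
time_s: 38.05
ee_pos: [0.6192, 0.1448, 0.0105]
eef_rot: [-1.997, 1.571, 2.708]
force: [-0.3, -0.6, -0.0]
grip_width: 0.0829
time_s: 38.88
ee_pos: [0.6205, 0.145, 0.1751]
eef_rot: [1.755, 1.564, 0.177]
force: [-0.1, 0.4, -0.0]
grip_width: 0.0941
time_s: 39.72
ee_pos: [0.4177, 0.2475, 0.1702]
eef_rot: [-1.614, 1.57, 3.093]
force: [0.8, -0.0, 0.2]
grip_width: 0.0942
```

View pics/f_s.png

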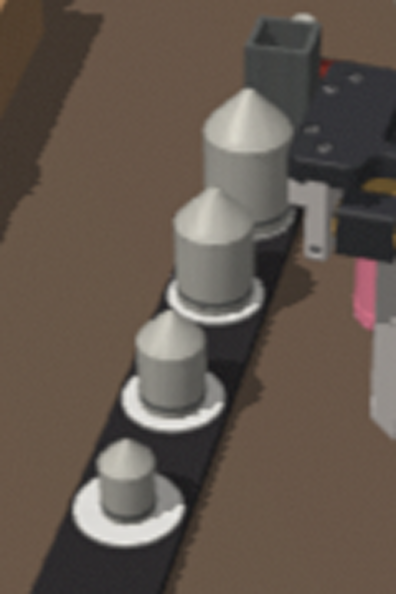

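View pics/f_t.png

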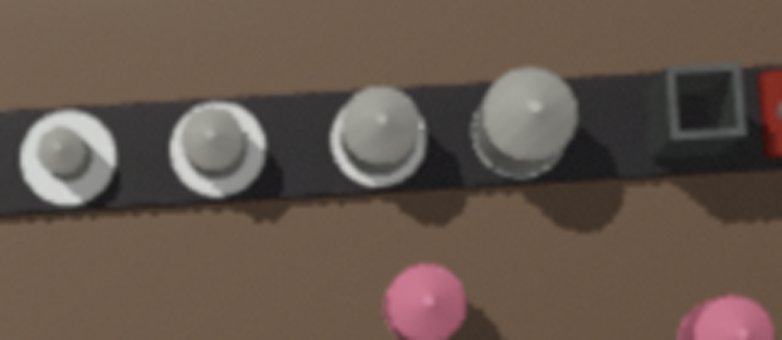

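```bash
python3 - <<'E'
from h import *
P=dict(A=(62,149,.054,.6188,.1452),B=(211,133,.068,.6225,.0583),C=(381,119,.082,.6265,-.0345),D=(535,107,.096,.6297,-.1162))
S=dict(A=(125,438),B=(171,310),C=(215,189),D=(248,88))
for k,(u,v,z,x,y) in P.items():
    p=at("top",u/3.4+229.65,v/3.4+159.65,z);q=at("side",S[k][0]/3.3+229.65,S[k][1]/3.3+139.65,z)
    print(k,((p[:2]-[x,y])*1e3).round(1),((q[:2]-[x,y])*1e3).round(1),"mm off mark")
o=ctrl.get_obs();print(o["time_s"])
E
```

```text
A [-1.5 -2.5] [-0.8 -0.4] mm off mark
B [0.  0.6] [-1.5  1. ] mm off mark
C [-0.3  0.6] [-2.3  1.9] mm off mark
D [-0.9  0.5] [-0.9 -0. ] mm off mark
39.8167
```

All four are upright and within about 3 mm of their marks in both views, in the right order. The gripper is clear, so I hand in.

```bash
python3 -c "
from station import ctrl
print(ctrl.hand_in())"
```

```text
the job is handed in; nothing more can be done
None
```

All four finials stand on the bar's marks in order, D (tallest) next to the post, then C, B and A, and I handed the job in at about 40 s of the 112 s allowed. No verdict was reported.

- **Final checks:** both cameras show all four upright, with their tips within about 3 mm of the mark centres (limit 14 mm). The gripper is open and clear of everything, and I never reached for the pink look-alikes.
- **Check that disagreed:** the real fingertips sat about 23 mm higher than the stated tool data imply. D, C and B were therefore held near the top of their straight sides, and my first close on A landed on its cone. The narrow opening (20.6 mm where about 27 was expected) and an overlay on the side picture showed it before I lifted. I reopened without moving A, went 16 mm lower and gripped it again properly at 26.8 mm.
- **Set-downs:** I lowered each finial in steps of under 1 mm until the wrist force showed contact, then released it.

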